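# Lift a hot loaf tin with the pan clip and hold it level

## Task

The tin with the cake in it has just come out of the oven and the round wooden mat under it is too small. Squeeze the sprung pan clip off the empty tin, push it fully down over the middle of one long side of the hot tin and let it close there; then take the clip by its side cheeks, lift the tin straight up about 10 cm off the mat and finish while holding it there, level and still, so that I can change the mat. Touch the hot tin with nothing but the clip, and leave the mat, the empty tin and everything else where they stand.

Things in the scene. Friction and masses are not known exactly. Their poses are not given: they have to be found in the camera images.
- loaf_tin: Hot straight-sided bright metal loaf tin, 85 (x) x 150 (y, the long way) x 68 high, 0.3 kg, a cake filling only its lowest 36 mm. Upright walls 3 mm thick; the long walls' middle planes lie at x = -41 and +41 mm. 10 mm lips stick out at the rim of the short ends. Origin: centre of its underside, z up. It stands on the wooden mat.
- empty_tin: The same tin without cake, standing on the worktop; same axes. At the start the pan clip is clipped fully down on its long wall at x = -41 mm, within 25 mm of the middle.
- pan_clip: Sprung steel clip like a stout peg, 80 g, jaws down, levers up. Origin: the rim seat between the jaws, resting on the rim when fully down; z up, x across the wall, y along it. Jaws: flat plates 3 mm thick, 22 mm wide (y), reaching 22 mm below the seat. The body is the half at -x, which carries the cheeks. Let go, it clamps with about 15 N. Either half may go inside a tin.
- clip_pivot (a point): the clip's pivot pin, 16 mm above the rim seat; stays midway between the fingers that squeeze the levers
- clip_cheeks (a point): middle of the two flat side cheeks, 29 mm above the rim seat: plates 15 mm (x) x 34 mm (z), 23 mm over all along the clip's y, both on the half at -x. A grip across them along y (about 70 N) holds the clip and the laden tin without working the spring
- sprung_half (a joint): opening of the clip in rad: 0 clamped on a tin wall, -0.04 shut on nothing, 0.33 fully open
- wooden_mat: round wooden mat, 98 mm across, 9 mm thick, loose, under the hot tin; origin at the centre of its underside
- mug: white mug with blue sprigs, about 79 x 113 x 98 mm, a bystander; origin under its centre
- grey_cup: grey stoneware cup, 86 x 113 x 74 mm, a bystander; origin under its centre
- spice_jar: spice jar 40 mm across, 105 mm high, a bystander; origin under its centre
- clip_levers (a point): between the two levers, 50 mm above the rim seat. Levers 15 to 17 mm wide (y), tops 66 mm above the seat, leaning apart to 34 mm there; squeezed along the clip's x near the tops (15 N, use 40 N) they come upright, 18 mm over all, at a firm stop; both halves tilt evenly and the jaw tips stand 15 mm apart

How it is judged:
By the outcome, as a careful person would: the job done as asked, in the order asked, and still so for the second after the job is handed in, while the arm keeps its last pose, push and grip.
It also fails if it takes over 53 s, if anything falls off the work surface, if the arm or the gripper's body presses on something with over 40 N, if the wrist force passes 120 N, or if a joint passes its speed limit or range.

## Robot

A 7-joint arm with a two-finger parallel gripper is mounted at the origin on a cart in front of the work surface, level with it; the furniture and walls round the work are solid. World frame = base frame: x ahead of the robot, y to its left, z up, the work surface at z = 0. Lengths are in m, angles in rad, forces in N, time in s.
With the tool pointing down it reaches from about 0.4 to 0.875 m from the base axis. Payload 19.3 kg.
Tool frame: the origin (TCP) lies midway between the tips of the shut fingers; the grasp point (between the pads) lies 19 mm behind it; z points along the fingers, y is the line along which they close (so a half turn about z gives the same grasp; the last joint's range is limited). The gripper opens to 85 mm and grips with 20 to 120 N. Pads are 22 mm wide; open, the fingers measure 114 mm over their backs; the gripper's body (76 mm by 85 mm) begins 54 mm behind the grasp point. The pads swing forward as they close: fully open they stand 13 mm farther back than shut.
Start: joints at [-1.269, 0.521, -0.036, 1.599, 0.021, 1.021, -0.113], TCP at [0.227, 0.582, 0.231] pointing down, gripper open.
Joint ranges: [-2.91, 2.91], [-0.3, 2.13], [-1.5, 1.42], [0.17, 2.43], [-1.26, 4.41], [0.16, 1.93], [-2.52, 2.52]. Speed limits (rad/s): [1.89, 1.89, 2.39, 2.39, 3.01, 3.01, 3.01].

## Interface

Orientations are given as [roll, pitch, yaw] about the fixed x, y, z axes, in that order (R = Rz(yaw) Ry(pitch) Rx(roll)).
In Python, from workcell import bot, viewer, status, order gives the robot as it stands (bot), with the cameras (viewer), the readings (status) and the job (order).
- The arm moves only by the tool nudge_tcp, called after "Emit:" as name([rows], argument=value, ...), one row to a line, values as JSON. Schema: {"type":"object","properties":{"moves":{"type":"array","items":{"type":"array","items":{"type":"array","items":{"type":"number"},"minItems":7,"maxItems":7},"minItems":1,"maxItems":5},"minItems":1,"maxItems":1},"clamp_n":{"type":"number"},"only":{"type":"string"},"quiet":{"type":"boolean"},"lines":{"type":"string"}},"required":["moves"],"additionalProperties":false}. moves is a list that holds a single list of rows (three levels of brackets), with 1 to 5 rows, each of 7 numbers: the finger opening in m, then dx, dy, dz in m, then a rotation vector rx, ry, rz in rad; each row is the pose to reach, as a shift and turn from the pose commanded when the call began, along the tool's axes at that moment; what a row does not reach only later rows make up. A row lasts 1/8 s, in which the tool goes at most 0.0625 m and 0.188 rad, less where a joint would pass 70% of its speed; a pose out of reach is approached as far as the arm can. The fingers move at their own pace and stop on an object; clamp_n is the grip in N (left out, the last holds). Time passes only in rows, so rows that do not move let the fingers close. The tool returns the time, the measured TCP pose, the force, the opening and the grip force at its end. only (a regular expression) keeps the lines of the reply that match it, lines (a string "A,B") keeps lines A to B, and quiet returns only ok. Input that does not fit is refused with a message, and nothing moves.
- status.observe(): the state, without advancing time (a new reading comes with each control period).
- viewer.grab_frame(name): name is "scene" or "top"; returns the picture (400x640x3 uint8, blue, green, red); there is no depth.
- viewer.calibration(name): a dict with "vfov" (degrees; the focal length in pixels is half the picture's height over the tangent of half this angle, whatever the lens; pixels are square), "cx", "cy" (the principal point, pixels), "dist_coeffs" ([k1, k2, p1, p2, k3] as OpenCV has them; the pictures are not rectified), "eye" and "attitude" of the camera in the world. Camera axes: x right, y down, z forward; pixel columns grow to the right and rows downward; lengths in m; the calibration is good to about 2 mm. A picture is of the moment at which its call begins. calibration takes no time and is no camera call.
- order.job_done(): hands the job in; it is judged then, once.
The state is a dict: "clock": time; "qpos": joint angles; "qd": joint speeds; "joint_efforts": joint torques, N m; "position": TCP position; "tool_rot": TCP orientation; "force": force on the tool from outside, world axes, zero at the start; "moment": the same for the moment, N m; "grip_width": finger opening in m; "finger_force": force on a finger pad.
Only numpy, scipy, OpenCV 4.12 (cv2) and the standard library are available. Lean on these libraries where they do the work, as an engineer would, in place of code of your own. Each camera call takes 0.05 s, during which the arm holds its last target. There are 200 camera calls.

## Working session

There is one attempt and no reset: what is moved stays moved. The work goes in short steps, Python scripts to look and compute and a tool call to move; the robot and the scene stay as the last step left them, time stands still between calls to the robot, and variables do not carry over. Pictures are saved under pics/ and viewed, at most 10 in all, crops included, and the job is handed in when it is done.

```bash
mkdir -p pics; ls
```

Run:
```python
from workcell import bot, viewer, status, order
import cv2
for n in ("scene","top"):
    cv2.imwrite(f"pics/{n}0.png",viewer.grab_frame(n)); print(n,viewer.calibration(n))
s=status.observe(); print(s)
```

```text
pics
workcell.py
scene {'vfov': 57.167738144336425, 'cx': 312.2534753518082, 'cy': 202.0843152650493, 'dist_coeffs': array([-0.03770981,  0.        ,  0.        ,  0.        ,  0.        ]), 'eye': array([ 0.0476455 , -0.37808049,  0.6599315 ]), 'attitude': array([-2.27757924e+00, -1.42701142e-03, -1.05070073e+00])}
top {'vfov': 43.45341717024573, 'cx': 321.00876683051007, 'cy': 205.90108316199766, 'dist_coeffs': array([-0.11524747,  0.        ,  0.        ,  0.        ,  0.        ]), 'eye': array([ 0.39899932, -0.04064261,  1.22310169]), 'attitude': array([-2.99510929, -0.03245339, -1.56619853])}
{'clock': 0.1, 'qpos': array([-1.26917475,  0.52197815, -0.03632847,  1.59992487,  0.02120759,
        1.02110127, -0.11278543]), 'qd': array([ 0.00080175, -0.00154694, -0.00105639, -0.00102137,  0.00028156,
        0.00102748,  0.0001539 ]), 'joint_efforts': array([ 3.59323938e-03, -9.28485274e+01,  1.98420212e+00, -3.70528650e+01,
        1.81495602e-02,  5.54068465e-03,  3.88729654e-05]), 'position': array([0.22699671, 0.58200695, 0.23077784]), 'tool_rot': array([-3.14056912e+00,  7.70796140e-05,  2.76977910e+00]), 'force': array([0.29054563, 0.2689295 , 0.49321857]), 'moment': array([ 0.03610241,  0.00107947, -0.00598741]), 'finger_force': 0.0, 'grip_width': 0.08517030620630177}
```

View pics/scene0.png

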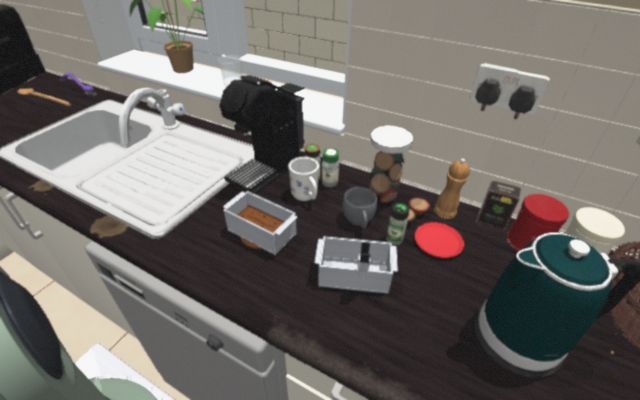

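View pics/top0.png

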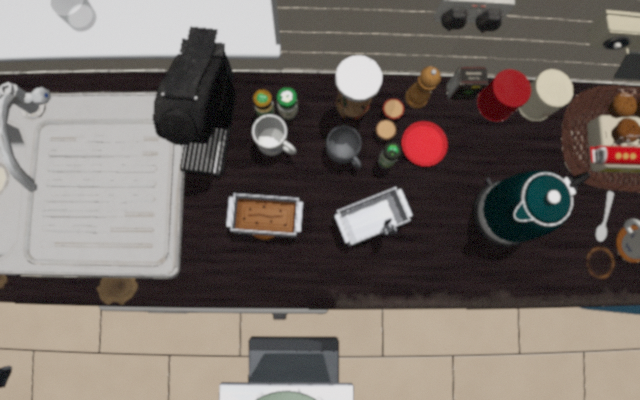

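The hot tin is at about (265,215) in the top view and the empty tin with its clip at about (373,217). The clip's dark levers are near (390,226) in the top view and (366,252) in the scene view. I'll enlarge both.

Run:
```python
import cv2,numpy as np
t=cv2.imread("pics/top0.png");s=cv2.imread("pics/scene0.png")
def up(im,x,y,w,h,k): 
    c=cv2.resize(im[y:y+h,x:x+w],None,fx=k,fy=k,interpolation=cv2.INTER_CUBIC)
    for i in range(0,w,10): cv2.putText(c,str(x+i),(i*k,8),0,.3,(0,255,255),1); cv2.line(c,(i*k,10),(i*k,14),(0,255,255),1)
    for j in range(0,h,10): cv2.putText(c,str(y+j),(0,j*k+3),0,.3,(0,255,255),1); cv2.line(c,(20,j*k),(25,j*k),(0,255,255),1)
    return c
cv2.imwrite("pics/ct.png",up(t,220,180,200,70,4))
cv2.imwrite("pics/cs.png",up(s,215,185,190,115,4))
```

```text
(no output)
```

View pics/ct.png

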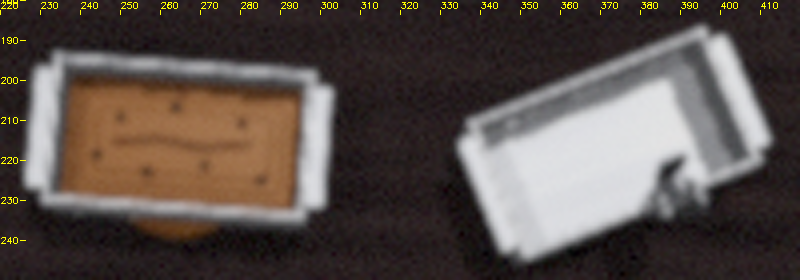

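View pics/cs.png

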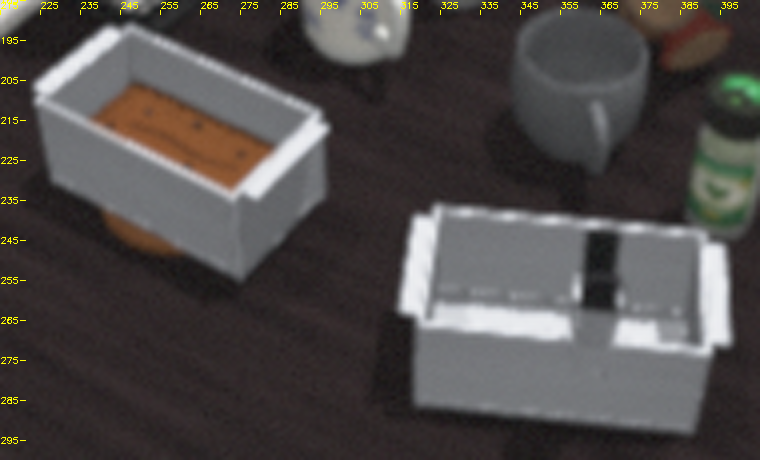

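Both tins are clear: bright rims, lips on the short ends. The clip sits on the near (low-x) wall of the empty tin: black levers at scene (365,245–262), outside jaw at (363,267), and in the top view at about (390,227). I'll fit rim corners from both views.

Create h.py:
```python
import numpy as np,cv2
from scipy.spatial.transform import Rotation as R
from scipy.optimize import least_squares
from workcell import bot, viewer, status, order
C={}
for n in("scene","top"):
    c=viewer.calibration(n);f=200/np.tan(np.radians(c["vfov"]/2));Rw=R.from_euler("xyz",c["attitude"]).as_matrix()
    C[n]=(Rw,c["eye"],np.array([[f,0,c["cx"]],[0,f,c["cy"]],[0,0,1]]),c["dist_coeffs"])
def proj(n,P):
    Rw,e,K,d=C[n];P=np.atleast_2d(P).astype(float)
    return cv2.projectPoints((P-e)@Rw,np.zeros(3),np.zeros(3),K,d)[0][:,0]
def ray(n,p):
    Rw,e,K,d=C[n];u=cv2.undistortPoints(np.array([[p]],float),K,d)[0,0];v=Rw@np.array([u[0],u[1],1]);return e,v/np.linalg.norm(v)
def tri(pa,pb):
    (a,u),(b,v)=ray("scene",pa),ray("top",pb);t=np.linalg.lstsq(np.c_[u,-v],b-a,rcond=None)[0]
    p,q=a+t[0]*u,b+t[1]*v;return (p+q)/2,np.linalg.norm(p-q)
def W(pose,L):
    x,y,z,w=pose;return R.from_euler("z",w).apply(np.atleast_2d(L))+[x,y,z]
```

Create fit.py:
```python
from h import *
# corner order: (+x,+y),(+x,-y),(-x,-y),(-x,+y)
a,b,h=.0425,.075,.068
rim=np.array([[a,b,h],[a,-b,h],[-a,-b,h],[-a,b,h]]);bot3=np.array([[-a,b,0],[-a,-b,0],[a,-b,0]])
T={"hot":([(233.5,192.5),(299.5,197.5),(296.5,236),(230.5,231.5)],[(247.5,191.5),(296,213),(274,234.25),(224,209.75)],[(228,231.25),(275.25,255.25),(296.5,234.5)]),
"empty":([(337.5,210.5),(396.5,186.75),(408.75,220.5),(351.25,245)],[(324,236.5),(391.5,242.75),(392,272.5),(320,265.5)],[(318.75,286.75),(388.25,293.25)])}
for k,(t,s,bb) in T.items():
    for views in("both","top","scene"):
        def res(p):
            r=[]
            if views!="scene": r.append(proj("top",W(p,rim))-t)
            if views!="top": r+= [proj("scene",W(p,rim))-s,proj("scene",W(p,bot3[:len(bb)]))-bb]
            r=np.vstack(r).ravel(); return np.r_[r,(p[2]-(.009 if k=="hot" else 0))*(1000 if views=="top" else 0)]
        o=least_squares(res,[.45,.1 if k=="hot" else -.1,0,.0 if k=="hot" else .4]);print(k,views,o.x.round(4),np.sqrt(np.mean(o.fun**2)).round(2))
for s_,t_ in (((365.5,243),(390,221)),((363.5,267.5),(390,227))): print(tri(s_,t_))
```

```bash
python3 fit.py
```

Run:
```python
from h import *
E=(.5485,-.2006,0,.391)
# solve y from jaw centre & levers in the scene, top
for y in (-.03,-.025,-.02,-.015): 
    print(y,proj("scene",W(E,[[-.044,y,.057],[-.041,y,.068+.066]])).round(1).tolist(),proj("top",W(E,[[-.041,y,.068+.066],[-.041,y,.068]])).round(1).tolist())
y=-.022
def up(n,x,y0,w,h,k):
    im=cv2.imread(f"pics/{n}0.png");c=cv2.resize(im[y0:y0+h,x:x+w],None,fx=k,fy=k,interpolation=cv2.INTER_CUBIC)
    c=cv2.convertScaleAbs(c,alpha=1.6,beta=25)
    for i in range(0,w,5): cv2.putText(c,str(x+i),(i*k,8),0,.3,(0,255,255),1)
    for j in range(0,h,5): cv2.putText(c,str(y0+j),(0,j*k+3),0,.3,(0,255,255),1)
    return c
a=up("scene",340,232,45,45,9);b=up("top",368,205,43,45,9);cv2.imwrite("pics/clip.png",np.hstack([a,b]))
```

```text
-0.03 [[369.7, 275.0], [373.9, 248.6]] [[397.6, 223.7], [392.4, 226.8]]
-0.025 [[367.2, 274.7], [371.3, 248.3]] [[395.5, 224.5], [390.4, 227.6]]
-0.02 [[364.8, 274.5], [368.7, 248.1]] [[393.4, 225.3], [388.5, 228.4]]
-0.015 [[362.4, 274.3], [366.1, 247.8]] [[391.4, 226.2], [386.5, 229.2]]
```

View pics/clip.png

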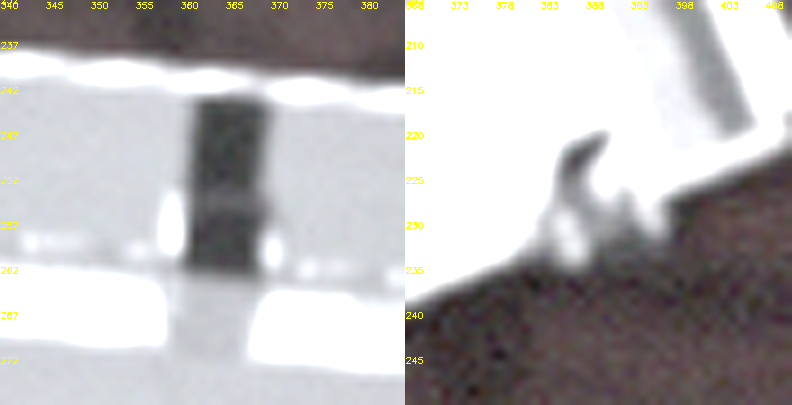

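Add to h.py:
```python
def go(x,y,z,yaw,n=True):
    s=status.observe();r=R.from_euler("xyz",s["tool_rot"]);t=R.from_euler("xyz",[np.pi,0,yaw])
    d=r.inv().apply(np.array([x,y,z])-s["position"]);v=(r.inv()*t).as_rotvec()
    print("d",d.round(4),"rot",v.round(4),"| pos",s["position"].round(4),"rpy",s["tool_rot"].round(4),"F",s["force"].round(1),"gw",round(s["grip_width"],4),"ff",round(s["finger_force"],1),"t",s["clock"],"q",s["qpos"].round(2))
```

Run:
```python
from h import *
E=(.5485,-.2006,0,.391)
p,e=tri((363.8,258),(390,230));print(p,e,"local",R.from_euler("z",-.391).apply(p-np.array([.5485,-.2006,0])))
y=-.0145
print("top cheeks out",proj("top",W(E,[[-.048,y-.0115,.114],[-.048,y+.0115,.114]])).round(1).tolist(), "scene",proj("scene",W(E,[[-.048,y-.0115,.097],[-.048,y+.0115,.097]])).round(1).tolist())
c=W(E,[-.041,y,.068])[0];print("seat",c)
go(c[0],c[1],.2,.391+np.pi/2)
```

```text
[ 0.51008217 -0.23071092  0.11094768] 0.0004690773977165028 local [-0.04699404 -0.01319686  0.11094768]
top cheeks out [[395.5, 228.2], [386.2, 232.0]] scene [[369.7, 263.7], [358.1, 262.5]]
seat [ 0.51612048 -0.2296313   0.068     ]
d [-0.5642 -0.6511  0.0315] rot [-9.00e-04  5.00e-04  8.08e-01] | pos [0.227  0.582  0.2308] rpy [-3.1406e+00  1.0000e-04  2.7698e+00] F [0.3 0.3 0.5] gw 0.0852 ff 0.0 t 0.1 q [-1.27  0.52 -0.04  1.6   0.02  1.02 -0.11]
```

Emit:
nudge_tcp([
  [[0.085,-0.56,-0.65,0,0,0,0],[0.085,-0.56,-0.65,0,0,0,0],[0.085,-0.56,-0.65,0,0,0,0],[0.085,-0.56,-0.65,0,0,0,0],[0.085,-0.56,-0.65,0,0,0,0]],
], clamp_n=40)

```text
clock: 0.72
position: [0.3314, 0.2856, 0.2313]
tool_rot: [3.142, 0.0, 2.77]
force: [1.2, 0.4, -0.1]
grip_width: 0.0849
finger_force: 0.0
```

Emit:
nudge_tcp([
  [[0.085,-0.30,-0.34,0,0,0,0],[0.085,-0.30,-0.34,0,0,0,0],[0.085,-0.30,-0.34,0,0,0,0],[0.085,-0.30,-0.34,0,0,0,0],[0.085,-0.30,-0.34,0,0,0,0]],
])

```text
clock: 1.35
position: [0.4389, -0.0078, 0.2314]
tool_rot: [3.141, 0.0, 2.77]
force: [0.8, 0.9, 0.5]
grip_width: 0.0849
finger_force: 0.0
```

```bash
python3 -c "
from h import *
go(.5156,-.2284,.2,.391+np.pi/2)"
```

```text
d [-0.1515 -0.1777  0.0314] rot [4.000e-04 2.000e-04 8.082e-01] | pos [ 0.4389 -0.0078  0.2314] rpy [3.1413e+00 3.0000e-04 2.7700e+00] F [0.8 0.9 0.5] gw 0.0849 ff 0.0 t 1.35 q [-0.33  0.23  0.25  2.07 -0.07  0.85  1.16]
```

Emit:
nudge_tcp([
  [[0.085,-0.145,-0.17,0,0,0,0.80],[0.085,-0.145,-0.17,0,0,0,0.80],[0.085,-0.145,-0.17,0,0,0,0.80],[0.085,-0.145,-0.17,0,0,0,0.80],[0.085,-0.145,-0.17,0,0,0,0.80]],
])

```text
clock: 1.98
position: [0.5118, -0.2197, 0.2308]
tool_rot: [-3.14, 0.001, 1.962]
force: [-0.8, 1.4, 0.0]
grip_width: 0.0849
finger_force: 0.0
```

```bash
python3 -c "
from h import *
go(.5156,-.2284,.18,.391+np.pi/2)"
```

```text
d [-0.0095  0.0003  0.0508] rot [-0.0014  0.0009  0.0007] | pos [ 0.5118 -0.2197  0.2308] rpy [-3.1402e+00  9.0000e-04  1.9625e+00] F [-0.8  1.4  0. ] gw 0.0849 ff 0.0 t 1.975 q [-0.05  0.45  0.49  1.8  -0.25  0.95  0.93]
```

Emit:
nudge_tcp([
  [[0.085,0,0,0,0,0,0]],
])

```text
clock: 2.1
position: [0.5117, -0.2169, 0.2309]
tool_rot: [-3.141, -0.0, 1.97]
force: [0.5, 1.0, -0.5]
grip_width: 0.0849
finger_force: 0.0
```

```bash
python3 -c "
from h import *
go(.5156,-.2284,.18,.391+np.pi/2)
cv2.imwrite('pics/t1.png',cv2.resize(viewer.grab_frame('scene')[180:310,290:450],None,fx=4,fy=4,interpolation=cv2.INTER_CUBIC))"
```

```text
d [-0.0121 -0.0008  0.0509] rot [-0.0008 -0.0004  0.0081] | pos [ 0.5117 -0.2169  0.2309] rpy [-3.1407e+00 -4.0000e-04  1.9699e+00] F [ 0.5  1.  -0.5] gw 0.0849 ff 0.0 t 2.1 q [-0.06  0.45  0.49  1.8  -0.25  0.95  0.94]
```

View pics/t1.png

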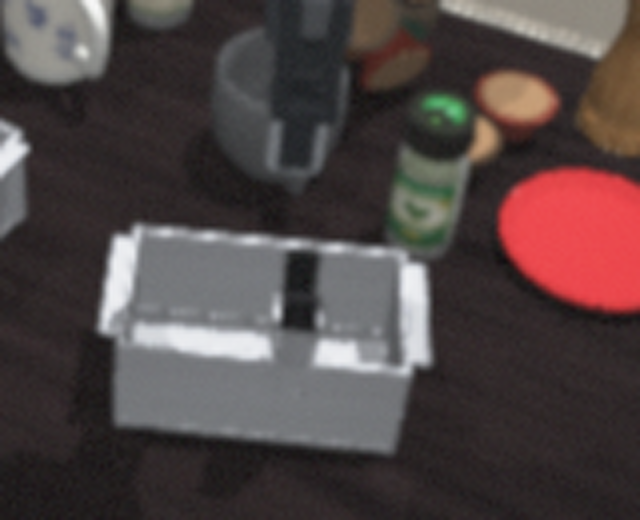

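The gripper hangs above the empty tin with its fingers at about (365,215). Nothing is in the way of going down.

Emit:
nudge_tcp([
  [[0.06,-0.012,-0.001,0.02,0,0,0.008],[0.06,-0.012,-0.001,0.06,0,0,0.008],[0.06,-0.012,-0.001,0.10,0,0,0.008],[0.06,-0.012,-0.001,0.129,0,0,0.008],[0.06,-0.012,-0.001,0.129,0,0,0.008]],
], clamp_n=40)

```text
clock: 2.78
position: [0.5147, -0.2275, 0.101]
tool_rot: [-3.139, -0.002, 1.963]
force: [-0.3, -0.2, -0.2]
grip_width: 0.0602
finger_force: 0.0
```

Emit:
nudge_tcp([
  [[0.06,0,0,0,0,0,0]],
])

```text
clock: 2.9
position: [0.5162, -0.2284, 0.1035]
tool_rot: [3.141, 0.001, 1.963]
force: [0.1, -0.1, -0.0]
grip_width: 0.0603
finger_force: 0.0
```

```bash
python3 -c "
from h import *
go(.5156,-.2284,.102,.391+np.pi/2)
a,b=viewer.grab_frame('scene')[190:310,300:420],viewer.grab_frame('top')[155:275,330:450]
cv2.imwrite('pics/t2.png',np.hstack([cv2.resize(i,None,fx=3.3,fy=3.3,interpolation=cv2.INTER_CUBIC) for i in (a,b)]))"
```

```text
d [ 0.0002 -0.0005  0.0015] rot [0.001  0.0007 0.0009] | pos [ 0.5162 -0.2284  0.1035] rpy [3.1406e+00 7.0000e-04 1.9626e+00] F [ 0.1 -0.1 -0. ] gw 0.0603 ff 0.0 t 2.9 q [ 0.04  0.64  0.39  1.88 -0.36  0.69  1.04]
```

View pics/t2.png

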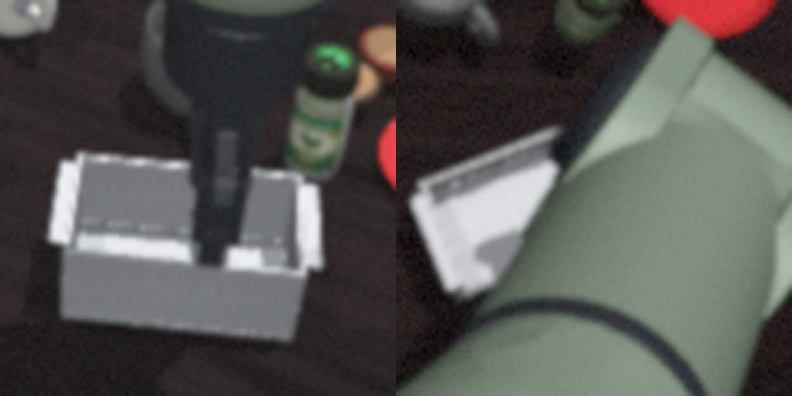

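The fingers straddle the levers (near finger at scene (364,262)) and the tin hasn't moved. Next I squeeze.

Emit:
nudge_tcp([
  [[0.04,0,0,0,0,0,0],[0.025,0,0,0,0,0,0],[0.01,0,0,0,0,0,0],[0.01,0,0,0,0,0,0],[0.01,0,0,0,0,0,0]],
], clamp_n=40)

```text
clock: 3.62
position: [0.5172, -0.2287, 0.104]
tool_rot: [3.138, 0.002, 1.962]
force: [1.2, 1.0, 20.1]
grip_width: 0.0171
finger_force: 40.5
```

Emit:
nudge_tcp([
  [[0.01,0,0,0,0,0,0],[0.01,0,0,0,0,0,0],[0.01,0,0,0,0,0,0]],
])

```text
clock: 4.0
position: [0.5172, -0.2287, 0.104]
tool_rot: [3.138, 0.002, 1.962]
force: [2.6, 1.1, 20.0]
grip_width: 0.0171
finger_force: 40.5
```

Emit:
nudge_tcp([
  [[0.01,0,0,-0.003,0,0,0],[0.01,0,0,-0.008,0,0,0],[0.01,0,0,-0.016,0,0,0],[0.01,0,0,-0.026,0,0,0],[0.01,0,0,-0.036,0,0,0]],
])

```text
clock: 4.62
position: [0.5157, -0.2284, 0.1391]
tool_rot: [3.141, 0.0, 1.962]
force: [-0.2, -1.0, -0.6]
grip_width: 0.0171
finger_force: 39.1
```

Emit:
nudge_tcp([
  [[0.01,0,0,-0.03,0,0,0],[0.01,0,0,-0.06,0,0,0],[0.01,0,0,-0.075,0,0,0],[0.01,0,0,-0.075,0,0,0],[0.01,0,0,-0.075,0,0,0]],
])

```text
clock: 5.25
position: [0.5153, -0.228, 0.2124]
tool_rot: [-3.141, -0.001, 1.962]
force: [-0.2, 0.3, -0.7]
grip_width: 0.017
finger_force: 39.1
```

```bash
python3 -c "
from h import *
go(.5162,-.2284,.21,.391+np.pi/2)
cv2.imwrite('pics/s3raw.png',viewer.grab_frame('scene'));a=viewer.grab_frame('scene')[120:310,290:450]
cv2.imwrite('pics/t3.png',cv2.resize(a,None,fx=3.1,fy=3.1,interpolation=cv2.INTER_CUBIC))"
```

```text
d [-0.0007  0.0007  0.0024] rot [-0.001  -0.0009  0.0001] | pos [ 0.5153 -0.228   0.2124] rpy [-3.1406e+00 -9.0000e-04  1.9619e+00] F [-0.2  0.3 -0.7] gw 0.017 ff 39.1 t 5.25 q [-0.03  0.49  0.48  1.8  -0.28  0.92  0.96]
```

View pics/t3.png

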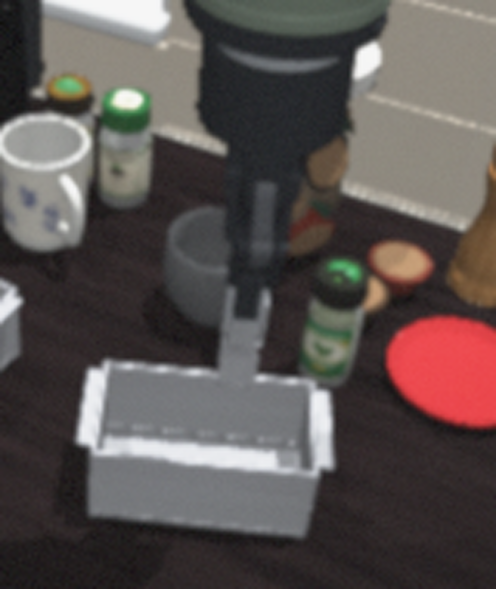

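The clip is in the hand: silver half under the fingers, its jaw tips at about scene (366.8,242). The empty tin hasn't moved. I'll check the clip's height in the grip and plan the approach.

Run:
```python
from h import *
p=status.observe()["position"]
for o in(-.007,-.0105):
  for dz in(-.054,-.058,-.062): print(o,dz,proj("scene",W((*p,.391),[[o,-.011,dz],[o,.011,dz]])).round(1).tolist())
a=cv2.imread("pics/s3raw.png")[210:250,355:385];g=cv2.cvtColor(a,6)
print("cols",g[14:32:2,3:20].tolist())
H=(.5473,.0512,.009,-.060)
w=W(H,[.041,0,.068])[0];print("wall",w)
go(w[0],w[1],.212,-.060+np.pi/2)
```

```text
-0.007 -0.054 [[372.0, 242.3], [360.2, 241.2]]
-0.007 -0.058 [[371.8, 243.8], [360.0, 242.7]]
-0.007 -0.062 [[371.5, 245.2], [359.8, 244.1]]
-0.0105 -0.054 [[372.0, 243.7], [360.1, 242.6]]
-0.0105 -0.058 [[371.7, 245.1], [359.9, 244.0]]
-0.0105 -0.062 [[371.5, 246.6], [359.7, 245.5]]
cols [[54, 54, 61, 80, 103, 113, 108, 112, 115, 113, 112, 113, 113, 113, 116, 112, 108], [28, 34, 49, 77, 102, 108, 114, 118, 116, 118, 117, 118, 119, 119, 121, 113, 99], [26, 29, 46, 78, 99, 101, 114, 119, 118, 117, 116, 120, 120, 117, 112, 104, 94], [30, 32, 51, 87, 111, 111, 120, 120, 117, 118, 117, 118, 119, 120, 123, 119, 96], [21, 33, 66, 98, 115, 117, 117, 113, 110, 114, 115, 114, 117, 120, 113, 92, 64], [31, 42, 74, 108, 118, 119, 118, 118, 116, 117, 117, 116, 117, 124, 119, 87, 52], [31, 46, 77, 109, 122, 123, 124, 124, 125, 125, 125, 123, 125, 122, 114, 88, 57], [62, 62, 87, 113, 124, 125, 124, 124, 123, 124, 126, 124, 125, 121, 107, 71, 49], [146, 141, 130, 127, 124, 125, 124, 124, 126, 126, 124, 124, 123, 121, 117, 115, 110]]
wall [0.58822622 0.04874148 0.077     ]
d [0.2282 0.173  0.0003] rot [-0.0015 -0.0006  0.451 ] | pos [ 0.5152 -0.2282  0.2123] rpy [-3.1403e+00 -9.0000e-04  1.9618e+00] F [-0.4 -0.5 -0.7] gw 0.0173 ff 39.1 t 5.35 q [-0.03  0.49  0.48  1.8  -0.28  0.92  0.96]
```

Run:
```python
from h import *
H=(.5473,.0512,.009,-.060)
def onz(n,p,z): e,v=ray(n,p);return e+v*(z-e[2])/v[2]
# top: mat lower edge pts (display ct/4); scene: lower arc from cs
for q in((142,230),(160,239),(180,241),(200,238),(215,231)): 
    p=onz("top",(220+q[0]/4,180+q[1]/4),.0045);print("top",(R.from_euler("z",.06).apply(p-np.array(H[:3]))).round(4))
for q in((105,225),(120,240),(140,249),(160,254),(180,254)):
    p=onz("scene",(215+q[0]/4,185+q[1]/4),.0);print("sc",(R.from_euler("z",.06).apply(p-np.array(H[:3]))).round(4))
```

```text
top [-0.0489  0.0253 -0.0045]
top [-0.0536  0.014  -0.0045]
top [-0.054   0.0018 -0.0045]
top [-0.0513 -0.0102 -0.0045]
top [-0.0465 -0.0189 -0.0045]
sc [-0.0466  0.029  -0.009 ]
sc [-0.051  0.013 -0.009]
sc [-0.0499 -0.002  -0.009 ]
sc [-0.0464 -0.0148 -0.009 ]
sc [-0.0397 -0.0249 -0.009 ]
```

Emit:
nudge_tcp([
  [[0.01,0.04,0.03,0,0,0,0.08],[0.01,0.08,0.061,0,0,0,0.17],[0.01,0.12,0.091,0,0,0,0.26],[0.01,0.16,0.121,0,0,0,0.35],[0.01,0.20,0.152,0,0,0,0.45]],
])

```text
clock: 5.98
position: [0.58, 0.0161, 0.2127]
tool_rot: [-3.141, 0.0, 1.508]
force: [0.9, -0.1, -0.8]
grip_width: 0.0169
finger_force: 39.1
```

Emit:
nudge_tcp([
  [[0.01,0,0,0,0,0,0],[0.01,0,0,0,0,0,0]],
])

```text
clock: 6.22
position: [0.5796, 0.0141, 0.2127]
tool_rot: [-3.141, 0.001, 1.512]
force: [-0.6, -1.1, 0.6]
grip_width: 0.0172
finger_force: 39.1
```

```bash
python3 -c "
from h import *
go(.5882,.0487,.150,-.06+np.pi/2)"
```

```text
d [0.0351 0.0066 0.0627] rot [-0.0009  0.0008  0.0016] | pos [0.5796 0.0141 0.2127] rpy [-3.1407e+00  8.0000e-04  1.5124e+00] F [-0.6 -1.1  0.6] gw 0.0172 ff 39.1 t 6.225 q [-0.53  0.54  0.58  1.76 -0.35  0.95  0.14]
```

Emit:
nudge_tcp([
  [[0.01,0.02,0.003,0.015,0,0,0],[0.01,0.035,0.0066,0.04,0,0,0],[0.01,0.035,0.0066,0.0627,0,0,0],[0.01,0.035,0.0066,0.0627,0,0,0],[0.01,0.035,0.0066,0.0627,0,0,0]],
])

```text
clock: 6.85
position: [0.5889, 0.0485, 0.1511]
tool_rot: [3.141, 0.0, 1.511]
force: [-0.2, 0.1, -0.3]
grip_width: 0.0168
finger_force: 39.2
```

```bash
python3 -c "
from h import *
go(.5882,.0487,.113,-.06+np.pi/2)
a,b=viewer.grab_frame('scene')[150:270,215:335],viewer.grab_frame('top')[155:275,205:325]
cv2.imwrite('pics/t4.png',np.hstack([cv2.resize(i,None,fx=3.3,fy=3.3,interpolation=cv2.INTER_CUBIC) for i in (a,b)]))"
```

```text
d [ 0.0001 -0.0007  0.0381] rot [0.0005 0.     0.0001] | pos [0.5889 0.0485 0.1511] rpy [3.1411 0.     1.5109] F [-0.2  0.1 -0.3] gw 0.0168 ff 39.2 t 6.85 q [-0.54  0.63  0.53  1.79 -0.41  0.84  0.13]
```

View pics/t4.png

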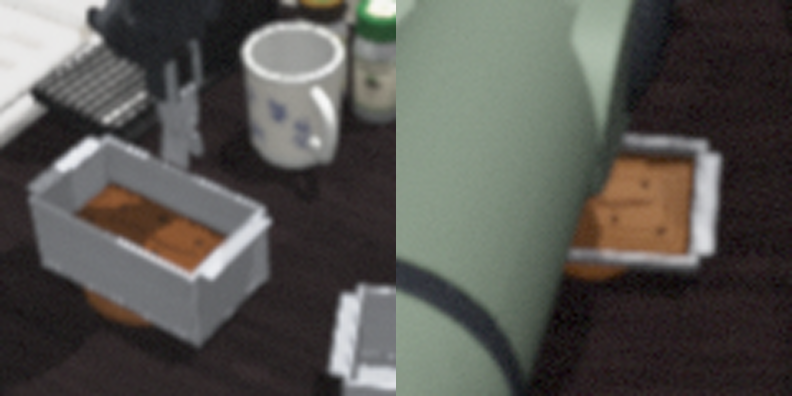

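In the scene view the open clip hangs just above the far wall's middle, near jaw tip at about (268.5,199.5), far jaw edge near (275,197). I'll compare with the model.

Run:
```python
from h import *
p=status.observe()["position"]
for o in(-.009,.009):
  for dz in(-.054,-.058,-.062): print(o,dz,proj("scene",W((*p,-.06),[[o,-.011,dz],[o,.011,dz]])).round(1).tolist())
```

```text
-0.009 -0.054 [[271.1, 199.4], [263.9, 196.1]]
-0.009 -0.058 [[271.3, 200.7], [264.1, 197.4]]
-0.009 -0.062 [[271.4, 201.9], [264.2, 198.7]]
0.009 -0.054 [[275.8, 195.4], [268.6, 192.2]]
0.009 -0.058 [[275.9, 196.6], [268.7, 193.5]]
0.009 -0.062 [[276.0, 197.9], [268.8, 194.8]]
```

Emit:
nudge_tcp([
  [[0.01,0,0,0.008,0,0,0],[0.01,0,0,0.016,0,0,0],[0.01,0,0,0.024,0,0,0],[0.01,0,0,0.030,0,0,0],[0.01,0,0,0.030,0,0,0]],
])

```text
clock: 7.58
position: [0.5884, 0.0489, 0.1201]
tool_rot: [-3.141, 0.0, 1.512]
force: [0.5, -0.3, -0.5]
grip_width: 0.0174
finger_force: 39.2
```

Emit:
nudge_tcp([
  [[0.01,0,0,0.002,0,0,0],[0.01,0,0,0.004,0,0,0],[0.01,0,0,0.005,0,0,0],[0.01,0,0,0.005,0,0,0]],
])

```text
clock: 8.07
position: [0.5886, 0.049, 0.1156]
tool_rot: [3.142, 0.0, 1.512]
force: [0.6, -0.1, -1.0]
grip_width: 0.0168
finger_force: 39.2
```

Emit:
nudge_tcp([
  [[0.01,0,0,0.001,0,0,0],[0.01,0,0,0.002,0,0,0],[0.01,0,0,0.002,0,0,0]],
])

```text
clock: 8.45
position: [0.5887, 0.049, 0.1138]
tool_rot: [3.141, -0.0, 1.512]
force: [-0.0, 0.5, 5.3]
grip_width: 0.0175
finger_force: 39.8
```

Emit:
nudge_tcp([
  [[0.01,0,0,0.001,0,0,0],[0.01,0,0,0.001,0,0,0]],
])

```text
clock: 8.7
position: [0.5894, 0.0489, 0.1135]
tool_rot: [3.14, -0.0, 1.512]
force: [-1.9, 0.2, 14.2]
grip_width: 0.0167
finger_force: 41.0
```

Emit:
nudge_tcp([
  [[0.020,0,0,0.001,0,0,0],[0.024,0,0,0.0015,0,0,0],[0.028,0,0,0.002,0,0,0],[0.032,0,0,0.0025,0,0,0],[0.036,0,0,0.0025,0,0,0]],
])

```text
clock: 9.32
position: [0.5886, 0.0491, 0.11]
tool_rot: [-3.141, 0.0, 1.512]
force: [0.1, 0.6, -0.2]
grip_width: 0.0358
finger_force: 0.0
```

Emit:
nudge_tcp([
  [[0.04,0,0,0.0,0,0,0],[0.05,0,0,-0.001,0,0,0],[0.06,0,0,-0.002,0,0,0],[0.06,0,0,-0.002,0,0,0]],
])

```text
clock: 9.82
position: [0.5887, 0.0491, 0.1122]
tool_rot: [3.141, -0.0, 1.512]
force: [0.2, -0.4, 0.6]
grip_width: 0.0597
finger_force: 0.0
```

```bash
python3 -c "
from h import *
go(.5885,.0489,.2,-.06+np.pi/2)"
```

```text
d [-0.0002 -0.0001 -0.0878] rot [ 0.0001 -0.      0.001 ] | pos [0.5887 0.0491 0.1122] rpy [ 3.1415 -0.      1.5118] F [ 0.2 -0.4  0.6] gw 0.0597 ff 0.0 t 9.825 q [-0.52  0.68  0.49  1.81 -0.45  0.76  0.15]
```

Emit:
nudge_tcp([
  [[0.06,0,0,-0.02,0,0,0],[0.06,0,0,-0.05,0,0,0],[0.06,0,0,-0.08,0,0,0],[0.06,0,0,-0.08,0,0,-0.18],[0.06,0,0,-0.08,0,0,-0.36]],
])

```text
clock: 10.45
position: [0.5887, 0.0492, 0.1924]
tool_rot: [3.141, 0.0, 1.878]
force: [-0.4, -0.8, -0.2]
grip_width: 0.0601
finger_force: 0.0
```

Emit:
nudge_tcp([
  [[0.06,0,0,0,0,0,-0.18],[0.06,0,0,0,0,0,-0.36],[0.06,0,0,0,0,0,-0.54],[0.06,0,0,0,0,0,-0.72],[0.06,0,0,0,0,0,-0.90]],
])

```text
clock: 11.08
position: [0.5886, 0.049, 0.1921]
tool_rot: [-3.142, 0.0, 2.778]
force: [1.3, 0.7, -0.6]
grip_width: 0.06
finger_force: 0.0
```

Emit:
nudge_tcp([
  [[0.06,0,0.05,0,0,0,-0.15],[0.06,0,0.11,0,0,0,-0.31],[0.06,0,0.16,0,0,0,-0.31],[0.06,0,0.16,0,0,0,-0.31]],
])

```text
clock: 11.58
position: [0.6464, 0.2027, 0.1913]
tool_rot: [3.14, -0.001, 3.086]
force: [-0.4, -0.5, -0.6]
grip_width: 0.0601
finger_force: 0.0
```

```bash
python3 -c "
from h import *
go(.5820,.0494,.19,-.06+np.pi)
a,b=viewer.grab_frame('scene')[150:250,215:335],viewer.grab_frame('top')[155:255,205:325]
cv2.imwrite('pics/t5.png',np.hstack([cv2.resize(i,None,fx=3.3,fy=3.3,interpolation=cv2.INTER_CUBIC) for i in (a,b)]))
cv2.imwrite('pics/s5.png',viewer.grab_frame('scene'))"
```

```text
d [ 0.0558 -0.1566  0.0011] rot [ 0.0015 -0.0007  0.0048] | pos [0.6464 0.2027 0.1913] rpy [ 3.1401e+00 -7.0000e-04  3.0864e+00] F [-0.4 -0.5 -0.6] gw 0.0601 ff 0.0 t 11.575 q [-0.47  0.65  0.14  1.49 -0.1   1.    1.2 ]
```

View pics/t5.png

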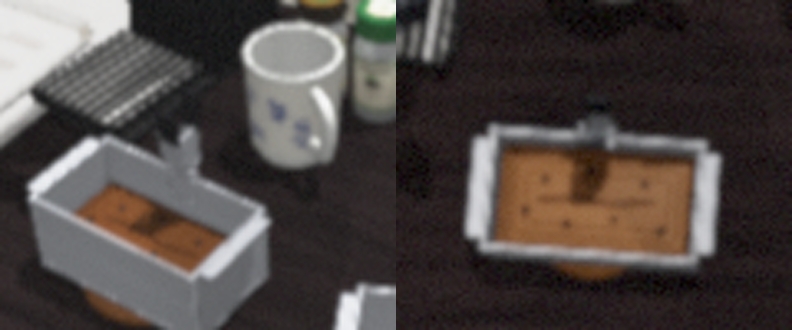

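The clip sits upright over the middle of the hot tin's far wall (top view ≈ (266,193), scene ≈ (270,197)). The tin and mat look unmoved. I'll check the numbers against the model.

Run:
```python
from h import *
S=(.5885,.0490,.077,-.06)
print("top cheeks",proj("top",W(S,[[-.0065,.0115,.046],[-.0065,-.0115,.046],[-.0065,.0115,.012],[-.0065,-.0115,.012]])).round(1).tolist(),"scene",proj("scene",W(S,[[-.0065,.0115,.029],[-.0065,-.0115,.029],[0,0,.066],[-.003,-.011,-.022],[-.003,.011,-.022]])).round(1).tolist())
g=cv2.cvtColor(viewer.grab_frame("top"),6);s=cv2.imread("pics/s5.png",0);s0=cv2.imread("pics/scene0.png",0)
print(np.array2string(g[184:202,255:279],max_line_width=200))
print(np.array2string(s[186:212,258:282],max_line_width=200))
m=lambda a,b,y,x:cv2.phaseCorrelate(np.float32(a[y,x]),np.float32(b[y,x]))
print("hot shift",m(s0,s,slice(205,262),slice(215,300)),"empty",m(s0,s,slice(262,300),slice(310,400)))
```

```text
top cheeks [[259.6, 195.9], [269.9, 196.6], [260.9, 198.4], [270.9, 199.1]] scene [[263.9, 192.9], [271.5, 196.2], [268.2, 180.8], [273.7, 211.4], [266.7, 208.1]]
[[ 31  33  30  27  25  29  24  31  34  36  35  37  36  36  34  30  30  32  32  34  18  27  27  26]
 [ 40  26  20  25  21  25  29  21  31  35  33  33  35  33  28  22  31  26  29  23  21  27  30  33]
 [ 28  29  26  20  27  31  25  21  23  26  15  25  30  21  21  26  33  25  20  24  28  28  31  29]
 [ 26  25  32  26  21  21  24  26  14  17  19  20   5  16  13  31  25  34  21  26  23  27  29  27]
 [ 24  23  20  28  26  25  26  26  21  28  28  21  20  21  20  25  25  28  25  23  25  26  32  27]
 [ 24  15  26  27  22  30  30  28  37  41  44  43  39  41  37  30  26  32  26  26  24  30  26  28]
 [ 23  16  26  25  26  31  39  38  55  55  60  61  61  57  51  40  34  26  28  29  29  25  31  29]
 [ 28  17  19  23  36  54  63  59  60  67  76  78  70  75  67  55  40  29  31  25  17  30  31  29]
 [ 22  30  26  29  55  84  94  79  68  75  77  80  81  82  81  71  56  44  27  25  23  23  23  29]
 [ 50  51  50  49  73 105 113  92  81  79  82 
[... 2867 characters left out ...]
 110 112 111 115 115 118 117 124 132 151 165 153 137 116]
 [111 114 115 113 114 114 113 113 112 111 112 111 113 114 115 115 113 115 119 127 138 147 156 146]
 [101 105 113 112 114 114 113 114 114 112 111 109 112 112 113 116 108 111 113 116 119 125 131 140]
 [ 81  91  98 106 111 114 114 113 113 109 110 109 112 113 112 114 112 112 113 114 112 114 114 120]
 [ 75  73  76  89  95 105 111 112 113 113 111 110 110 113 116 118 113 113 112 113 114 114 114 113]
 [ 84  76  69  68  72  85  96 105 109 113 112 112 112 114 116 119 114 116 112 114 112 112 113 113]]
hot shift ((-0.06699283799047606, 0.060415405338702044), 0.9713939264085558) empty ((0.10462542372022199, 0.05034847870703274), 0.726785282558865)
```

Emit:
nudge_tcp([
  [[0.05,0.02,-0.05,0,0,0,0.005],[0.05,0.04,-0.10,0,0,0,0.005],[0.05,0.055,-0.157,0,0,0,0.005],[0.05,0.055,-0.157,0,0,0,0.005],[0.05,0.055,-0.157,0,0,0,0.005]],
])

```text
clock: 12.4
position: [0.5822, 0.0443, 0.1925]
tool_rot: [3.141, 0.001, 3.075]
force: [-0.9, 0.2, 1.1]
grip_width: 0.0501
finger_force: 0.0
```

Emit:
nudge_tcp([
  [[0.05,0,0,0,0,0,0]],
])

```text
clock: 12.52
position: [0.5823, 0.0456, 0.1921]
tool_rot: [3.141, 0.0, 3.078]
force: [-0.1, -0.3, -0.0]
grip_width: 0.05
finger_force: 0.0
```

```bash
python3 -c "
from h import *
go(.5835,.0486,.089,-.06+np.pi)"
```

```text
d [-0.001   0.0031  0.1031] rot [ 0.0003  0.0001 -0.0039] | pos [0.5823 0.0456 0.1921] rpy [3.1412e+00 1.0000e-04 3.0777e+00] F [-0.1 -0.3 -0. ] gw 0.05 ff 0.0 t 12.525 q [-0.28  0.51  0.15  1.76 -0.09  0.88  1.41]
```

Emit:
nudge_tcp([
  [[0.05,-0.001,0.003,0.02,0,0,-0.004],[0.05,-0.001,0.003,0.045,0,0,-0.004],[0.05,-0.001,0.003,0.07,0,0,-0.004],[0.05,-0.001,0.003,0.09,0,0,-0.004],[0.05,-0.001,0.003,0.103,0,0,-0.004]],
])

```text
clock: 13.15
position: [0.5831, 0.0484, 0.088]
tool_rot: [-3.141, -0.001, 3.082]
force: [-0.4, 0.2, -0.5]
grip_width: 0.0503
finger_force: 0.0
```

Emit:
nudge_tcp([
  [[0.05,0,0,0,0,0,0],[0.05,0,0,0,0,0,0]],
])

```text
clock: 13.4
position: [0.5838, 0.0479, 0.0898]
tool_rot: [3.141, 0.001, 3.081]
force: [-0.6, -0.4, -0.2]
grip_width: 0.0496
finger_force: 0.0
```

```bash
python3 -c "
from h import *
go(.5835,.0486,.089,-.06+np.pi)"
```

```text
d [0.0003 0.0007 0.0008] rot [ 0.0002  0.0008 -0.0007] | pos [0.5838 0.0479 0.0898] rpy [3.1414e+00 8.0000e-04 3.0809e+00] F [-0.6 -0.4 -0.2] gw 0.0496 ff 0.0 t 13.4 q [-0.27  0.65  0.12  1.82 -0.11  0.68  1.43]
```

Close gently first to see which width it stops at, then at 70 N.

Emit:
nudge_tcp([
  [[0.04,0,0.0007,0,0,0,0],[0.03,0,0.0007,0,0,0,0],[0.027,0,0.0007,0,0,0,0],[0.02,0,0.0007,0,0,0,0],[0.015,0,0.0007,0,0,0,0]],
], clamp_n=25)

```text
clock: 14.02
position: [0.5835, 0.0483, 0.0892]
tool_rot: [-3.141, 0.0, 3.081]
force: [-0.9, -1.6, 4.0]
grip_width: 0.0228
finger_force: 29.4
```

Emit:
nudge_tcp([
  [[0.01,0,0,0,0,0,0],[0.01,0,0,0,0,0,0],[0.01,0,0,0,0,0,0],[0.01,0,0,0,0,0,0]],
], clamp_n=75)

```text
clock: 14.52
position: [0.5835, 0.0483, 0.0893]
tool_rot: [-3.141, 0.0, 3.081]
force: [-0.5, -1.4, 5.5]
grip_width: 0.0221
finger_force: 73.1
```

```bash
python3 -c "
from h import *
go(.5835,.0486,.189,-.06+np.pi)"
```

```text
d [ 0.      0.0003 -0.0997] rot [-0.0001  0.0003 -0.0009] | pos [0.5835 0.0483 0.0893] rpy [-3.1415e+00  3.0000e-04  3.0807e+00] F [-0.5 -1.4  5.5] gw 0.0221 ff 73.1 t 14.525 q [-0.27  0.65  0.12  1.82 -0.11  0.68  1.43]
```

Emit:
nudge_tcp([
  [[0.01,0,0,-0.001,0,0,0],[0.01,0,0,-0.003,0,0,0],[0.01,0,0,-0.006,0,0,0],[0.01,0,0,-0.010,0,0,0],[0.01,0,0,-0.014,0,0,0]],
])

```text
clock: 15.15
position: [0.5834, 0.0484, 0.1034]
tool_rot: [3.142, 0.0, 3.081]
force: [-0.5, 0.0, -4.5]
grip_width: 0.0223
finger_force: 73.5
```

Emit:
nudge_tcp([
  [[0.01,0,0,-0.005,0,0,0],[0.01,0,0,-0.011,0,0,0],[0.01,0,0,-0.018,0,0,0],[0.01,0,0,-0.025,0,0,0],[0.01,0,0,-0.032,0,0,0]],
])

```text
clock: 15.78
position: [0.5834, 0.0484, 0.1356]
tool_rot: [-3.142, 0.0, 3.081]
force: [-0.6, -0.3, -4.2]
grip_width: 0.0222
finger_force: 73.5
```

Emit:
nudge_tcp([
  [[0.01,0,0,-0.007,0,0,0],[0.01,0,0,-0.014,0,0,0],[0.01,0,0,-0.021,0,0,0],[0.01,0,0,-0.028,0,0,0],[0.01,0,0,-0.035,0,0,0]],
])

```text
clock: 16.4
position: [0.5834, 0.0484, 0.1706]
tool_rot: [-3.142, -0.0, 3.081]
force: [-0.0, -0.8, -4.2]
grip_width: 0.022
finger_force: 73.5
```

Emit:
nudge_tcp([
  [[0.01,0,0,-0.007,0,0,0],[0.01,0,0,-0.013,0,0,0],[0.01,0,0,-0.017,0,0,0],[0.01,0,0,-0.019,0,0,0],[0.01,0,0,-0.019,0,0,0]],
])

```text
clock: 17.02
position: [0.5834, 0.0484, 0.1891]
tool_rot: [-3.142, -0.0, 3.081]
force: [0.5, -0.0, -4.3]
grip_width: 0.0222
finger_force: 73.5
```

Emit:
nudge_tcp([
  [[0.01,0,0,0,0,0,0],[0.01,0,0,0,0,0,0],[0.01,0,0,0,0,0,0],[0.01,0,0,0,0,0,0]],
])

```text
clock: 17.52
position: [0.5834, 0.0484, 0.1891]
tool_rot: [-3.142, -0.0, 3.081]
force: [1.3, -0.1, -3.5]
grip_width: 0.0223
finger_force: 73.5
```

Run:
```python
from h import *
go(.5835,.0486,.189,-.06+np.pi)
s=viewer.grab_frame("scene");cv2.imwrite("pics/s6.png",s);cv2.imwrite("pics/t6.png",viewer.grab_frame("top"))
# predicted tin corners after lift of 0.1 m, and match of old near-corner patches by template
H=(.5473,.0512,.109,-.060);a,b,h=.0425,.075,.068
P=W(H,[[-a,b,h],[-a,-b,h],[-a,b,0],[-a,-b,0],[a,-b,h],[a,-b,0]]);print(proj("scene",P).round(1).tolist())
```

```text
d [-0.0001  0.0002  0.0001] rot [-0.     -0.0001 -0.0008] | pos [0.5834 0.0484 0.1891] rpy [-3.1416e+00 -1.0000e-04  3.0808e+00] F [ 1.3 -0.1 -3.5] gw 0.0223 ff 73.5 t 17.525 q [-0.29  0.51  0.15  1.76 -0.09  0.88  1.41]
[[216.9, 176.4], [270.3, 200.5], [221.7, 199.9], [272.6, 224.6], [294.5, 179.5], [295.3, 203.1]]
```

The arm carries about 4 N and the pose is steady. To check the tin is level without another picture, I'll measure its edges in both views and fit the full pose.

Create lev.py:
```python
from h import *
from scipy.ndimage import map_coordinates as mc
a,b,h=.0425,.075,.068
V=np.array([[-a,b,0],[-a,-b,0],[a,-b,0],[-a,-b,h],[-a,b,h]])
E_=[(0,1),(1,2),(0,4)]  # bottom near, bottom right, left vertical (scene)
def meas(g,z,lab):
    pv=np.array([.5883,.0489,z+.068]);Q0=W((.5473,.0512,z,-.06),V)
    obs=[]
    for i,j in E_:
        for t in np.r_[.1:.22:4j,.78:.92:4j] if lab=="start" and (i,j)!=(0,4) else np.linspace(.12,.88,12):
            P=Q0[i]+(Q0[j]-Q0[i])*t;u=proj("scene",[Q0[i],Q0[j],P]);d=u[1]-u[0];d/=np.linalg.norm(d);n=np.array([-d[1],d[0]])
            k=np.arange(-7,7.01,.25);q=u[2]+k[:,None]*n;pr=mc(g.astype(float),[q[:,1],q[:,0]],order=1)
            gr=np.abs(np.gradient(cv2.GaussianBlur(pr[:,None],(1,9),2)[:,0]));m=gr.argmax();obs.append((i,j,t,n,u[2]+k[m]*n,k[m]))
    for e in E_: print(lab,e,"offsets px",[float(o[5]) for o in obs if o[:2]==e])
    def res(p):
        Q=R.from_rotvec(p[:3]).apply(Q0-pv)+pv+[0,0,p[3]]
        return np.r_[[(proj("scene",Q[o[0]]+(Q[o[1]]-Q[o[0]])*o[2])[0]-o[4])@o[3] for o in obs],p[3]*300]
    print(lab,least_squares(res,np.zeros(4),loss="soft_l1").x.round(4))
meas(cv2.imread("pics/scene0.png",0),.009,"start");meas(cv2.imread("pics/s6.png",0),.109,"now")
```

```bash
python3 lev.py
```

```text
start (0, 1) offsets px [-0.25, -0.25, -0.25, -0.25, 0.0, 0.0, 0.0, -0.25]
start (1, 2) offsets px [-1.0, -1.0, -1.0, -1.0, -1.0, -1.0, -0.75, -0.5]
start (0, 4) offsets px [-0.5, -0.5, -0.5, -0.5, -0.5, -0.5, -0.5, -0.5, -0.5, -0.5, -0.5, -0.5]
start [ 0.0126  0.0335 -0.0008  0.0016]
now (0, 1) offsets px [-0.25, 0.0, -0.25, -0.25, 0.0, -0.25, -0.25, -0.25, 0.0, -0.5, 6.0, 6.0]
now (1, 2) offsets px [-1.25, -1.0, -0.75, -1.0, -0.75, -1.0, -1.0, -1.0, -0.75, -0.75, -0.75, -1.0]
now (0, 4) offsets px [-0.75, -0.75, -0.5, -0.5, -2.75, -1.25, -0.75, -0.25, 0.0, -0.5, -0.5, -0.25]
now [ 0.0423  0.0248 -0.0159 -0.0002]
```

The edge offsets are the same as at the start, to about 0.25 px. So the tin is level, 10 cm up and not slipping.

```bash
python3 -c "
from workcell import bot, viewer, status, order
print(order.job_done())"
```

```text
the job is handed in; nothing more can be done
None
```

The clip is on the middle of the hot tin's far long side, and the arm is holding the tin by the clip's cheeks, level and still, 10 cm above the mat; the job is handed in at about 17.7 s, well inside the 53 s limit.

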